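# Fetch a sample vial from under a low riser with a reacher

### The job

A sample vial has been left standing under the low clear riser, where no hand fits. Take the reacher by its grip and trigger, reach in with the jaws open, squeeze the trigger gently until the jaws hold the vial without cracking it, and draw it out standing until it is a few centimetres clear of the riser's front edge; then let go, leaving the vial upright on the table and the reacher lying flat with its jaws out from under the riser. Do not touch the vial with the fingers, knock the riser, or shift the jar lid beside it.

Things in the scene. Friction and masses are not known exactly. Their poses are not given: they have to be found in the camera images.
- riser: Low riser of clear acrylic, fixed: a flat top 140 mm deep (its x) by 230 mm wide (its y) on two 6 mm side walls, open in front and behind; 62 mm clear below, top face at 68 mm. Origin: centre of its footprint, on the table. +x points inward from the open front edge to the back, +y to the left. A grey case 60 mm tall stands on the left half of its top.
- riser_front (a point): Middle of the riser's open front edge, at table height (riser x = -70 mm).
- vial: Small clear sample vial with a blue cap, standing upright under the riser, 50 to 70 mm in from the front edge. Body 11.6 mm across up to 28 mm, cap 13 mm across, 40 mm tall in all; about 12 g. Origin at the centre of its foot, z up. Thin: it cracks if either jaw presses it with more than 5 N.
- reacher: Hand reacher (pick-up tool) of grey plastic, about 0.13 kg, lying on its side: pistol grip, black trigger in front of it, aluminium tube, two hinged steel jaws with rubber pads. Origin on the table at the middle of grip and trigger; +x along the tube to the jaws, +z up. The tube runs at y = -46 mm, z = 19 mm; housing, tube and head lie at y = -63 to -29 mm, up to z = 38 mm.
- reacher_grip (a point): Point to grasp (reacher x = 0, y = 0), 19 mm above the table, halfway between the flat back of the grip (x = -30 mm; a bar 20 mm thick, y = -31 to +47 mm, 36 mm tall) and the flat front of the free trigger (x = +30 mm; 10 mm thick, y = -30 to +34 mm, z = 4 to 34 mm). A gripper closing along x takes both: 60 mm wide when free, 40 mm fully squeezed.
- jaw_mid (a point): Point midway between the jaw pads (reacher x = 170 mm, y = -46 mm, z = 12 mm). The pads are 26 mm long along x and reach from 3 to 21 mm above the table; open, they stand 36 to 43 mm apart (they are slipped on and sit up to 3.5 mm differently). The open jaws end at x = 183 mm and spread to 37 mm either side of the tube's line.
- trigger (a joint): Trigger travel in m: 0 free, 0.020 fully squeezed; a spring pushes it forward, 6 N when free, 9 N at the end, and opens the jaws again. The jaws meet the vial somewhere between 13 and 18 mm, since the pads sit differently each time; from there the push rises steeply and each pad presses with half of the extra (14 N on the trigger: near 3 N a pad). Squeezed hard, the vial cracks or shoots out.
- jaw_left: Left jaw of the reacher, steel with a rubber pad 26 x 18 mm. Origin at its hinge (reacher x = 125 mm, y = -36 mm), x along the jaw.
- jaw_right: Right jaw, mirror image; hinge at reacher x = 125 mm, y = -56 mm.
- jar_lid: Beige jar lid 39 mm across, 13 mm tall, lying under the left part of the riser. Bystander.

How it is judged:
On the way, in this order (a step that is already met when the one before it is completed fails the run):
1. the jaws hold the vial between them while it still stands under the riser (contact force between each of jaw_left, jaw_right and vial above 0.8 N and x of vial in the frame of riser above -0.05 m), for 0.3 s.
2. the vial, still held in the jaws, is drawn out in front of the riser (contact force between each of jaw_left, jaw_right and vial above 0.5 N and x of vial in the frame of riser below -0.09 m), for 0.1 s.
At the end, for the whole second after the job is handed in: The vial stands upright (within 0.1 rad) and at rest on the table, its centre 20 to 180 mm in front of the riser's front edge; the reacher lies flat and at rest on the table with its trigger free and its jaws out from under the riser (the point between the pads at least 15 mm in front of the edge) (x of vial in the frame of riser between -0.25 and -0.09 m and angle between vial's own z axis and vertical below 0.1 rad and height (world z) of vial below 0.005 m and linear speed of each of vial, reacher below 0.02 m/s and x of jaw_mid in the frame of riser below -0.085 m and angle between reacher's own z axis and vertical below 0.06 rad and height (world z) of reacher below 0.006 m and value of joint trigger below 0.003 m); the robot touches nothing.
It fails at once if a jaw presses the vial with more than 5 N (contact force between any of jaw_left, jaw_right and vial above 5 N).
It fails at once if the vial is tipped over (angle between vial's own z axis and vertical above 0.6 rad).
It fails at once if the fingers touch the vial (contact force between the fingers and vial above 0.3 N).
It fails at once if the reacher or the robot knocks the riser with more than 12 N (contact force between any of reacher, the arm, the fingers and riser above 12 N).
It fails at once if the jar lid is shifted by more than 20 mm (distance of jar_lid from where it was at the start of the episode above 0.02 m).
It also fails if it takes over 58 s, if anything falls off the work surface, if the arm or the gripper's body presses on something with over 40 N, if the wrist force passes 120 N, or if a joint passes its speed limit or range.

### The arm

A 6-joint arm with a two-finger parallel gripper is mounted at the origin on a cart in front of the work surface, level with it; the furniture and walls round the work are solid. World frame = base frame: x ahead of the robot, y to its left, z up, the work surface at z = 0. Lengths are in m, angles in rad, forces in N, time in s.
With the tool pointing down it reaches from about 0.275 to 0.875 m from the base axis. Payload 12.5 kg.
Tool frame: the origin (TCP) lies between the finger pads; the fingertips stand arm.tcp_to_tips ahead of it and the grasp point (between the pads) lies 3 mm ahead of it (arm.tcp_to_tips is the distance from the TCP to the fingertips, in m); z points along the fingers, y is the line along which they close (so a half turn about z gives the same grasp; the last joint's range is limited). The gripper opens to 85 mm and grips with 20 to 120 N. Pads are 22 mm wide; open, the fingers measure 114 mm over their backs; the gripper's body (76 mm by 85 mm) begins 54 mm behind the grasp point. The pads swing forward as they close: fully open they stand 13 mm farther back than shut.
Start: joints at [1.061, 0.351, 1.652, -0, 1.139, -0.085], TCP at [0.227, 0.501, 0.253] pointing down, gripper open.
Joint ranges: [-2.75, 2.75], [-0.79, 2.1], [0.01, 2.65], [-1.57, 4.71], [0.07, 3.14], [-2.87, 2.87]. Speed limits (rad/s): [2.22, 2.22, 2.79, 3.14, 3.14, 3.14].

### API

Orientations are given as a unit quaternion [x, y, z, w].
In Python, from cell import arm gives the robot as it stands. The module is installed in compiled form; this text tells all that it offers.
- The arm moves only by the tool drive_tool, never from a script. Its argument "commands" is a list of rows, each an object with "linear": the shift along the tool's x, y, z in units of 30 mm (1.0 is 30 mm), a list of three; "angular": the turn, a rotation vector about the tool's x, y, z in units of 8 degrees (1.0 is 8 degrees), a list of three. A call has 1 to 12 rows; each row is the pose to reach, as a shift and turn from the pose commanded when the call began, along the tool's axes at that moment; what a row does not reach only later rows make up. A row lasts 1/10 s, in which the tool goes at most 50 mm and 8.59 degrees, less where a joint would pass 70% of its speed; a pose out of reach is approached as far as the arm can. A call with a gripper value outside its range is refused whole. "claw" is the opening, from 0 (shut) to 1 (fully open), set as the call begins (left out, the last holds). The fingers move at their own pace and stop on an object; the grip force is fixed at half the most. Time passes only in rows, so rows that repeat a pose let the fingers close. It gives the time, the measured TCP pose, the force, the opening and the grip force at its end, in the units of the state.
- arm.sense(): the state, without advancing time (a new reading comes with each control period).
- arm.grab_frame(name): name is "scene" or "side" or "wrist"; returns the picture (480x640x3 uint8, red, green, blue); there is no depth.
- arm.camera_info(name): a dict with "K" (3x3 intrinsics, pixels), "extrinsics" (4x4, takes a point from world to camera coordinates). Camera axes: x right, y up, looking along -z (the intrinsics and any distortion apply to the point x, -y, -z); pixel columns grow to the right and rows downward; lengths in m; the calibration is good to about 2 mm. A picture is of the moment at which its call begins: read the wrist's pose just before it. camera_info takes no time and is no camera call; for the wrist camera it gives the pose at the moment of the call.
- arm.hand_in(): hands the job in; it is judged then, once.
The state is a dict: "time": time; "joint_positions": joint angles; "joint_velocities": joint speeds; "joint_torque": joint torques, N m; "tcp_pos": TCP position; "orientation": TCP orientation; "wrist_force": force on the tool from outside, world axes, zero at the start; "wrist_torque": the same for the moment, N m; "finger_gap": finger opening in m; "grasp_force": force on a finger pad.
Only numpy, scipy, OpenCV 4.12 (cv2) and the standard library are available. Lean on these libraries where they do the work, as an engineer would, in place of code of your own. Each camera call takes 0.05 s, during which the arm holds its last target. There are 200 camera calls.

## Working session

There is one attempt and no reset: what is moved stays moved. The work goes in short steps, Python scripts to look and compute and a tool call to move; the robot and the scene stay as the last step left them, time stands still between calls to the robot, and variables do not carry over. Pictures are saved under pics/ and viewed, at most 13 in all, crops included, and the job is handed in when it is done.

Besides the shell and the picture viewer there is one more tool, called after "Emit:" by a JSON object that holds its "method" and its "body". drive_tool: Moves the arm, as the interface text tells. Its arguments: {"type":"object","properties":{"commands":{"type":"array"},"claw":{"type":"number"}},"required":["commands"]}

```bash
mkdir -p pics; cat > h.py <<'E'
import numpy as np, cv2
from cell import arm
def ray(name,px,info=None):
    i=info or arm.camera_info(name); K=np.array(i["K"]);E=np.array(i["extrinsics"])
    d=np.linalg.inv(K)@[px[0],px[1],1]; d=np.array([d[0],-d[1],-d[2]])
    R=E[:3,:3];return -R.T@E[:3,3], R.T@d
def onz(name,px,z,info=None):
    c,d=ray(name,px,info); return c+d*(z-c[2])/d[2]
def proj(name,p,info=None):
    i=info or arm.camera_info(name); K=np.array(i["K"]);E=np.array(i["extrinsics"])
    q=E[:3,:3]@p+E[:3,3]; q=K@[q[0],-q[1],-q[2]]; return q[:2]/q[2]
E
python3 - <<'E'
from h import *
for n in ("scene","side"):
    cv2.imwrite(f"pics/{n}0.png",arm.grab_frame(n)[:,:,::-1])
    i=arm.camera_info(n);print(i.keys(),np.round(ray(n,(320,240)),3),np.array(i["K"])[0,0])
s=arm.sense();print(s,arm.tcp_to_tips)
E
```

```text
dict_keys(['K', 'extrinsics']) [[ 0.134 -0.06   0.659]
 [ 0.433  0.563 -0.704]] 573.2255628573658
dict_keys(['K', 'extrinsics']) [[ 0.135  1.118  0.418]
 [ 0.449 -0.77  -0.454]] 480.7803607536037
{'time': 0.1, 'joint_positions': array([ 1.06143974e+00,  3.51151238e-01,  1.65234412e+00,  1.50001188e-05,
        1.13908148e+00, -8.46121774e-02]), 'joint_velocities': array([ 8.93320940e-04, -2.43075601e-03, -1.94650570e-03, -8.86989424e-04,
       -4.55732704e-05, -6.17393962e-04]), 'joint_torque': array([ 1.58906871e-03, -5.06830430e+01, -2.91874999e+01, -3.36131063e-05,
        2.72914658e-03, -5.58833824e-05]), 'tcp_pos': array([0.22649947, 0.50090803, 0.25283536]), 'orientation': array([ 2.10782447e-01,  9.77532873e-01, -4.68555097e-04, -1.50516491e-04]), 'wrist_force': array([-0.48446111,  0.90178378,  0.53667919]), 'wrist_torque': array([-0.0082354 , -0.00744339,  0.04663812]), 'grasp_force': 0.0, 'finger_gap': 0.08570293339855217} 0.022
```

View pics/scene0.png

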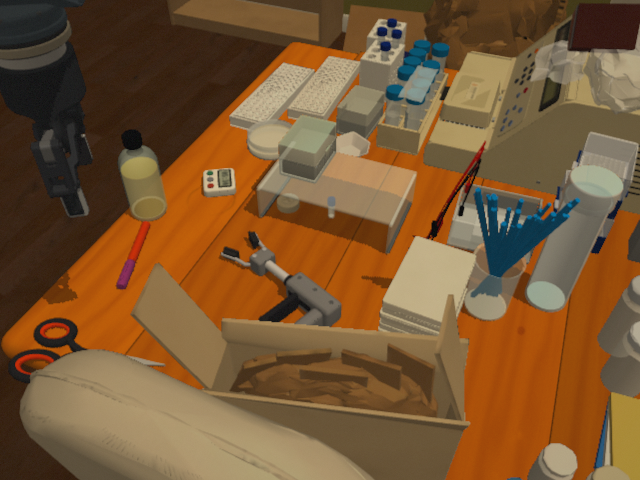

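View pics/side0.png

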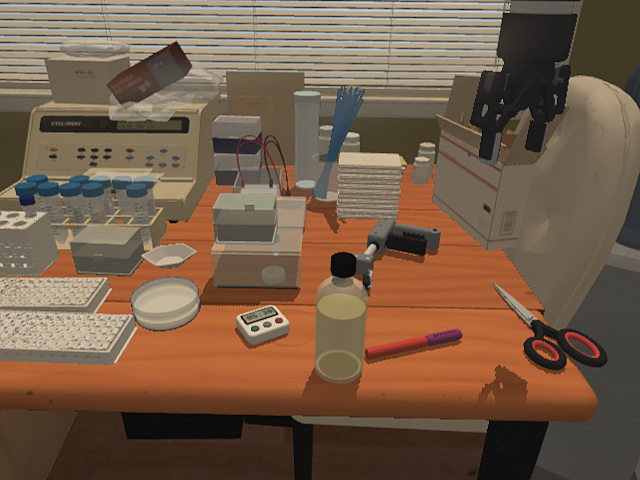

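The scene view shows the riser at (260-415, 150-245), the vial at (332,205), the lid at (288,202) and the reacher's jaws near (240,250), with its housing at (315,300). The side view shows the reacher's grip at (405,235) and its head at (365,270). I'll enlarge both.

```bash
python3 - <<'E'
import cv2,numpy as np
a=cv2.resize(cv2.imread("pics/scene0.png")[140:340,200:430],None,fx=3.4,fy=3,interpolation=cv2.INTER_CUBIC)
a=cv2.resize(cv2.imread("pics/scene0.png")[140:340,200:430],(690,600),interpolation=cv2.INTER_CUBIC)
cv2.imwrite("pics/c1.png",a)
b=cv2.resize(cv2.imread("pics/side0.png")[180:310,200:460],(780,390),interpolation=cv2.INTER_CUBIC)
cv2.imwrite("pics/c2.png",b)
E
```

```text
(no output)
```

View pics/c1.png

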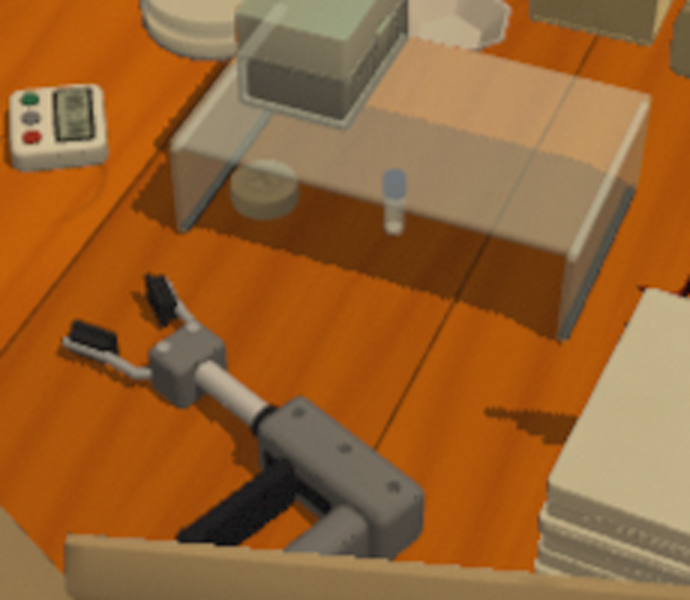

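View pics/c2.png

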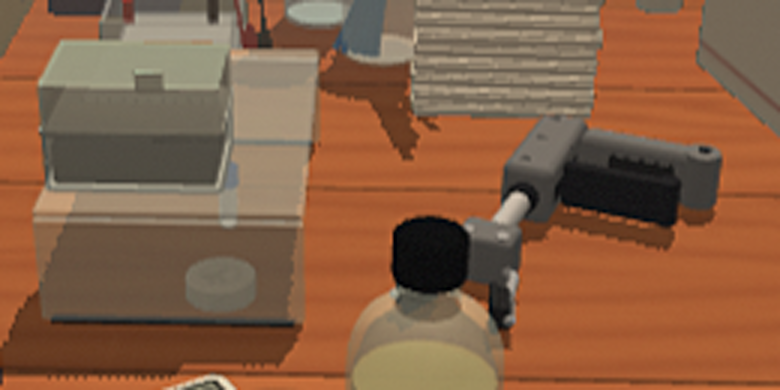

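The crops show:
- **Scene crop:** riser front foot corners at (182,228) and (563,337), front top corners at (175,150) and (572,258), vial foot at (394,233), head hinge screws at (163,349) and (192,327), housing screws at (300,412) and (394,487).
- **Side crop:** trigger end at (676,210), grip end at (705,150-205).

```bash
python3 - <<'E'
from h import *
f=lambda x,y:(x/3+200,y/3+140)
g=lambda x,y:(x/3+200,y/3+180)
P=lambda n,p,z:print(n,np.round(p*1000,1))
for n,p,z in [("rFLb",(182,228),0),("rFRb",(563,337),0),("rFLt",(175,150),.068),("rFRt",(572,258),.068),("rBRt",(650,97),.068),("vial",(394,230),0),("vialtop",(394,172),.04),("lid",(264,182),.013),
 ("hingeA",(163,349),.038),("hingeB",(192,327),.038),("s1",(300,412),.038),("s2",(346,449),.038),("s3",(394,487),.038),("pad1",(93,335),.012),("pad2",(160,298),.012)]:
    P(n,onz("scene",f(*p),z),z)
for n,p,z in [("hingeA",(478,230),.038),("hingeB",(503,235),.038),("gripend",(705,150),.036),("trigEndTop",(676,178),.034),("vialfoot",(228,225),0),("rFb",(297,322),0),("rBb",(50,320),0),("lid",(221,270),.013)]:
    P("side "+n,onz("side",g(*p),z),z)
E
```

```text
rFLb [493.4 574.6   0. ]
rFRb [607.7 379.6   0. ]
rFLt [487.3 563.1  68. ]
rFRt [599.4 372.4  68. ]
rBRt [721.6 442.6  68. ]
vial [588.2 500.5   0. ]
vialtop [589.9 503.7  40. ]
lid [545.1 566.4  13. ]
hingeA [416.1 468.8  38. ]
hingeB [436.1 472.8  38. ]
s1 [445.8 393.6  38. ]
s2 [449.4 361.6  38. ]
s3 [453.2 329.8  38. ]
pad1 [404.3 521.6  12. ]
pad2 [447.1 523.6  12. ]
side hingeA [426.  490.8  38. ]
side hingeB [412.  488.6  38. ]
side gripend [355.  322.3  36. ]
side trigEndTop [358.2 364.5  34. ]
side vialfoot [585.  502.9   0. ]
side rFb [491.6 571.    0. ]
side rBb [604.3 639.3   0. ]
side lid [544.6 565.9  13. ]
```

Emit:
{"method": "drive_tool", "body": {"commands": [{"linear": [-1.5,-0.45,0.2],"angular": [0,0,-0.8]},{"linear": [-3,-0.9,0.4],"angular": [0,0,-1.6]},{"linear": [-4.5,-1.35,0.7],"angular": [0,0,-2.4]},{"linear": [-6,-1.8,0.9],"angular": [0,0,-3.2]},{"linear": [-7.48,-2.22,1.1],"angular": [0,0,-4.04]},{"linear": [-7.48,-2.22,1.1],"angular": [0,0,-4.04]},{"linear": [-7.48,-2.22,1.1],"angular": [0,0,-4.04]},{"linear": [-7.48,-2.22,1.1],"angular": [0,0,-4.04]}]}}

```text
time: 0.9
tcp_pos: [0.403, 0.3484, 0.2203]
orientation: [-0.069, 0.998, -0.0, -0.0]
wrist_force: [-0.0, -0.2, -0.8]
finger_gap: 0.0857
grasp_force: 0.0
```

```bash
python3 - <<'E'
from h import *
import pickle
s=arm.sense();i=arm.camera_info("wrist");im=arm.grab_frame("wrist")
pickle.dump(i,open("w1.pkl","wb"));cv2.imwrite("pics/w1.png",im[:,:,::-1]);print(s["time"],s["tcp_pos"],s["orientation"],ray("wrist",(320,240),i))
print("box",onz("side",(490,248),0),onz("side",(440,204),0))
E
```

```text
0.9 [0.40302591 0.34842908 0.22026131] [-6.92524459e-02  9.97599151e-01 -1.02287495e-05 -1.79568409e-04] (array([0.33008535, 0.33969646, 0.34148917]), array([ 0.26508071,  0.05857329, -0.96274648]))
box [0.26267792 0.26711018 0.        ] [0.41047018 0.10948924 0.        ]
```

View pics/w1.png

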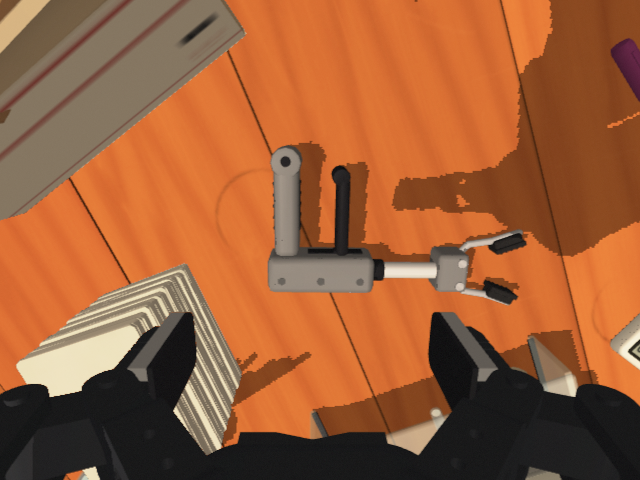

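The wrist view shows the whole reacher: grip end at (286,161), trigger end at (340,173), housing screws at (282,281) and (360,282), tube at row 270, hinge screws at (463,264) and (460,287), and pads at (508,243) and (499,292).

```bash
python3 - <<'E'
from h import *
import pickle
i=pickle.load(open("w1.pkl","rb"))
for n,p,z in [("gripend",(286,161),.036),("gripbaseL",(276,250),.036),("gripbaseR",(300,250),.036),("trigend",(341,173),.034),("trigbase",(342,248),.034),("s1",(282,281.5),.038),("s3",(360,282),.038),("tubeA",(390,270),.026),("tubeB",(432,270.5),.026),("hA",(463,264),.03),("hB",(460,287),.03),("padL",(508,243),.021),("padR",(499,292),.021),("head",(436,290),.038)]:
    print(n,np.round(onz("wrist",p,z,i)*1000,1))
E
```

```text
gripend [356.4 323.9  36. ]
gripbaseL [427.4 324.4  36. ]
gripbaseR [424.7 343.5  36. ]
trigend [359.7 366.7  34. ]
trigbase [419. 377.  34.]
s1 [452.9 332.4  38. ]
s3 [444.5 395.8  38. ]
tubeA [434.8 421.3  26. ]
tubeB [430.4 456.5  26. ]
hA [420.  479.3  30. ]
hB [440.4 481.8  30. ]
padL [399.1 516.3  21. ]
padR [443.4 520.8  21. ]
head [442.9 459.2  38. ]
```

Emit:
{"method": "drive_tool", "body": {"commands": [{"linear": [0,0.06,1.5],"angular": [0,0,0]},{"linear": [0,0.06,3],"angular": [0,0,0]},{"linear": [0,0.06,4.3],"angular": [0,0,0]},{"linear": [0,0.06,5.4],"angular": [0,0,0]},{"linear": [0,0.06,6.1],"angular": [0,0,0]},{"linear": [0,0.06,6.45],"angular": [0,0,0]},{"linear": [0,0.06,6.45],"angular": [0,0,0]},{"linear": [0,0.06,6.45],"angular": [0,0,0]}]}}

```text
time: 1.75
tcp_pos: [0.4035, 0.3504, 0.0277]
orientation: [-0.07, 0.998, 0.0, 0.001]
wrist_force: [0.1, -0.4, -0.4]
finger_gap: 0.0856
grasp_force: 0.0
```

Emit:
{"method": "drive_tool", "body": {"commands": [{"linear": [0,0,0],"angular": [0,0,0]},{"linear": [0,0,0],"angular": [0,0,0]},{"linear": [0,0,0],"angular": [0,0,0]},{"linear": [0,0,0],"angular": [0,0,0]},{"linear": [0,0,0],"angular": [0,0,0]},{"linear": [0,0,0],"angular": [0,0,0]}], "claw": 0.68}}

```text
time: 2.35
tcp_pos: [0.4039, 0.3497, 0.028]
orientation: [-0.069, 0.998, 0.0, 0.001]
wrist_force: [-0.4, -3.9, 9.6]
finger_gap: 0.0585
grasp_force: 8.5
```

Emit:
{"method": "drive_tool", "body": {"commands": [{"linear": [0.1,0,-0.03],"angular": [0,0,0]},{"linear": [0.4,0,-0.03],"angular": [0,0,0]},{"linear": [0.8,0,-0.03],"angular": [0,0,0.2]},{"linear": [1.2,0,-0.03],"angular": [0,0,0.6]},{"linear": [1.6,0,-0.03],"angular": [0,0,1.1]},{"linear": [1.9,0.1,-0.03],"angular": [0,0,1.6]},{"linear": [2.2,0.2,-0.03],"angular": [0,0,2.1]},{"linear": [2.4,0.3,-0.03],"angular": [0,0,2.6]},{"linear": [2.6,0.4,-0.03],"angular": [0,0,3.1]},{"linear": [2.6,0.5,-0.03],"angular": [0,0,3.6]},{"linear": [2.6,0.6,-0.03],"angular": [0,0,4]},{"linear": [2.6,0.6,-0.03],"angular": [0,0,4]}], "claw": 0.66}}

```text
time: 3.55
tcp_pos: [0.3231, 0.357, 0.0281]
orientation: [0.209, 0.978, 0.0, 0.0]
wrist_force: [-1.7, -0.1, 6.5]
finger_gap: 0.0568
grasp_force: 6.8
```

```bash
python3 - <<'E'
from h import *
a=cv2.resize(arm.grab_frame("scene")[140:340,190:420],(690,600),interpolation=cv2.INTER_CUBIC)
cv2.imwrite("pics/c3.png",a[:,:,::-1])
s=arm.sense();print(s["tcp_pos"],s["orientation"],s["wrist_force"],s["wrist_torque"],s["finger_gap"],s["grasp_force"])
E
```

```text
[0.32313987 0.35694145 0.02811658] [2.07806594e-01 9.78169896e-01 2.70209935e-04 2.17836319e-05] [-1.28718381  0.93938628  5.9105453 ] [-0.01716942  0.23550591 -0.1342903 ] 0.05591084319042894 6.6000062227249146
```

View pics/c3.png

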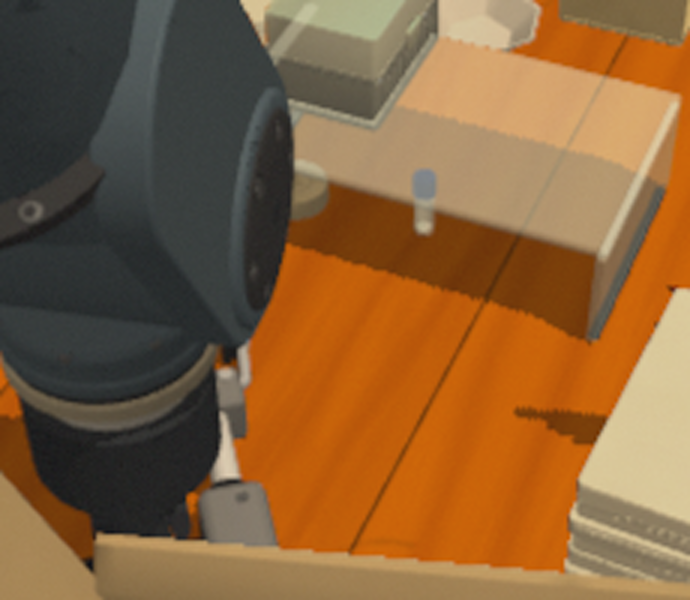

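The reacher follows the hand, with its head at about crop (230,395). Continuing the swing.

Emit:
{"method": "drive_tool", "body": {"commands": [{"linear": [0.05,0.05,0],"angular": [0,0,0.3]},{"linear": [0.1,0.1,0],"angular": [0,0,0.8]},{"linear": [0.2,0.2,0],"angular": [0,0,1.3]},{"linear": [0.3,0.35,0],"angular": [0,0,1.8]},{"linear": [0.4,0.5,0],"angular": [0,0,2.3]},{"linear": [0.5,0.7,0],"angular": [0,0,2.8]},{"linear": [0.6,0.9,0],"angular": [0,0,3.3]},{"linear": [0.68,1.05,0],"angular": [0,0,3.8]},{"linear": [0.68,1.17,0],"angular": [0,0,4.2]},{"linear": [0.68,1.17,0],"angular": [0,0,4.43]},{"linear": [0.68,1.17,0],"angular": [0,0,4.43]}]}}

```text
time: 4.7
tcp_pos: [0.3192, 0.3975, 0.0281]
orientation: [0.496, 0.868, 0.001, 0.0]
wrist_force: [-1.5, 2.4, 5.2]
finger_gap: 0.0567
grasp_force: 6.4
```

```bash
python3 - <<'E'
from h import *
import pickle
s=arm.sense();i=arm.camera_info("wrist");w=arm.grab_frame("wrist")
a=arm.grab_frame("scene")
pickle.dump(i,open("w2.pkl","wb"));cv2.imwrite("pics/w2.png",w[:,:,::-1]);cv2.imwrite("pics/s2.png",a[:,:,::-1])
A=cv2.resize(a[150:270,210:410],(800,480),interpolation=cv2.INTER_CUBIC)
cv2.imwrite("pics/c4.png",A[:,:,::-1])
print(s["tcp_pos"],s["orientation"],s["wrist_force"],s["wrist_torque"],s["finger_gap"],s["grasp_force"])
E
```

```text
[0.31916809 0.39750308 0.02814085] [4.95696856e-01 8.68495357e-01 6.63894187e-04 1.54104383e-05] [-1.45840557  2.43458602  5.24116607] [ 0.18954238  0.17814807 -0.10917781] 0.05667377534883372 6.367715522646904
```

View pics/w2.png

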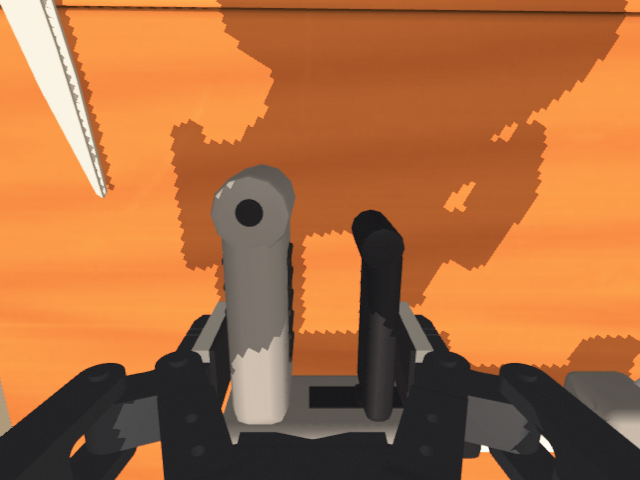

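View pics/c4.png

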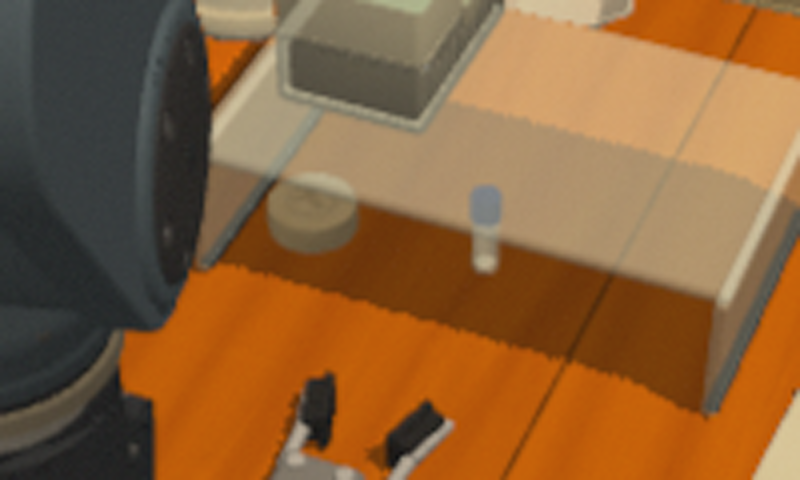

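The wrist view shows the trigger and grip held between the fingers. In the scene crop the pads are at (320,410) and (415,433), the hinge screws at (297,460) and (345,472), the vial's foot bottom at (485,272) and its cap top at (486,187).

```bash
python3 - <<'E'
from h import *
f=lambda x,y:(x/4+210,y/4+150)
V=None
s=arm.sense();q=s["orientation"];h=2*np.arctan2(q[1],q[0])-np.pi/2;print("heading",np.degrees(h))
u=np.array([np.cos(h),np.sin(h)]);l=np.array([-u[1],u[0]]);T=s["tcp_pos"][:2]
for n,p,z in [("vialfootfront",(485,271),0),("vialcaptop",(486,187),.04),("capbottomfront",(485,226),.028),("padL",(320,410),.012),("padR",(415,433),.012),("padLtop",(320,390),.021),("hL",(297,460),.03),("hR",(345,472),.03),("rFL",(205,265),0),("rFR",(710,412),0),("rFRt",(718,303),.068),("lid",(313,200),.013)]:
    w=onz("scene",f(*p),z)[:2]; print(n,np.round(w*1e3,1),"tool u,l",np.round([(w-T)@u*1e3,(w-T)@l*1e3],1))
E
```

```text
heading 30.61950492214537
vialfootfront [586.4 498.4] tool u,l [281.4 -49.1]
vialcaptop [591.  504.7] tool u,l [288.6 -46.1]
capbottomfront [584.2 496.4] tool u,l [278.5 -49.8]
padL [476.9 464.1] tool u,l [169.7 -22.9]
padR [499.1 431.6] tool u,l [172.2 -62.2]
padLtop [478.4 465.6] tool u,l [171.8 -22.3]
hL [445.5 433.5] tool u,l [127.1 -33.3]
hR [456.2 417.7] tool u,l [128.3 -52.3]
rFL [493.9 573.4] tool u,l [240.   62.5]
rFR [606.5 378.7] tool u,l [ 237.7 -162.5]
rFRt [598.4 373.9] tool u,l [ 228.3 -162.4]
lid [546.5 567.6] tool u,l [282.3  30.7]
```

Emit:
{"method": "drive_tool", "body": {"commands": [{"linear": [-0.05,0.1,0],"angular": [0,0,0]},{"linear": [-0.1,0.35,0],"angular": [0,0,0]},{"linear": [-0.17,0.6,0],"angular": [0,0,0]},{"linear": [-0.17,0.9,0],"angular": [0,0,0]},{"linear": [-0.17,1.2,0],"angular": [0,0,0]},{"linear": [-0.17,1.5,0],"angular": [0,0,0]},{"linear": [-0.17,1.8,0],"angular": [0,0,0]},{"linear": [-0.17,2.1,0],"angular": [0,0,0]},{"linear": [-0.17,2.35,0],"angular": [0,0,0]},{"linear": [-0.17,2.5,0],"angular": [0,0,0]},{"linear": [-0.17,2.6,0],"angular": [0,0,0]},{"linear": [-0.17,2.6,0],"angular": [0,0,0]}]}}

```text
time: 6.0
tcp_pos: [0.3885, 0.432, 0.028]
orientation: [0.495, 0.869, -0.001, -0.0]
wrist_force: [-4.4, -2.5, 8.5]
finger_gap: 0.0563
grasp_force: 8.4
```

```bash
python3 - <<'E'
from h import *
s=arm.sense();a=arm.grab_frame("scene")
cv2.imwrite("pics/s3.png",a[:,:,::-1])
A=cv2.resize(a[165:265,250:390],(784,560),interpolation=cv2.INTER_CUBIC)
cv2.imwrite("pics/c5.png",A[:,:,::-1])
print(s["tcp_pos"],s["orientation"],s["wrist_force"],s["wrist_torque"],s["finger_gap"],s["grasp_force"])
E
```

```text
[0.38851232 0.43201636 0.02800037] [ 4.95301531e-01  8.68720813e-01 -6.47301383e-04 -3.51099621e-04] [-4.40835145 -2.54894051  8.53526525] [-0.3546346   0.61390632 -0.11803298] 0.056333033968268484 8.395683467388153
```

View pics/c5.png

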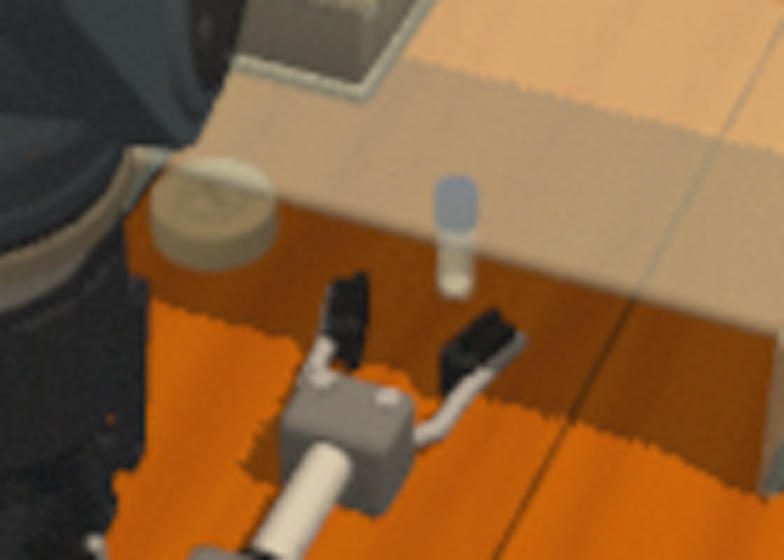

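The pads are at (350,318) and (480,350), the hinge screws at (322,378) and (388,398), and the vial's foot at (455,297) with its cap top at (455,178). The vial looks slightly right of the midline, so I'll compute the offset.

```bash
python3 - <<'E'
from h import *
f=lambda x,y:(x/5.6+250,y/5.6+165)
s=arm.sense();q=s["orientation"];h=2*np.arctan2(q[1],q[0])-np.pi/2;print("heading",np.degrees(h))
u=np.array([np.cos(h),np.sin(h)]);l=np.array([-u[1],u[0]]);T=s["tcp_pos"][:2]
for n,p,z in [("vialfootfront",(455,296),0),("vialcaptop",(456,176),.04),("padL",(350,318),.012),("padR",(478,350),.012),("padLtip",(350,275),.021),("padRtip",(496,312),.021),("hL",(322,378),.03),("hR",(388,398),.03),("tube",(332,450),.026),("tube2",(275,540),.026)]:
    w=onz("scene",f(*p),z)[:2]; print(n,np.round(w*1e3,1),"tool u,l",np.round([(w-T)@u*1e3,(w-T)@l*1e3],1))
E
```

```text
heading 30.623495505107076
vialfootfront [586.2 498.2] tool u,l [203.9 -43.7]
vialcaptop [591.5 505.4] tool u,l [212.1 -40.2]
padL [547.3 499.3] tool u,l [171. -23.]
padR [568.9 465.6] tool u,l [172.4 -63. ]
padLtip [552.8 506.4] tool u,l [179.3 -19.6]
padRtip [577.1 467.8] tool u,l [180.5 -65.3]
hL [514.7 468.6] tool u,l [127.2 -32.7]
hR [524.6 451. ] tool u,l [126.8 -53. ]
tube [502.2 447.2] tool u,l [105.6 -44.8]
tube2 [469.6 429.1] tool u,l [ 68.3 -43.8]
```

Emit:
{"method": "drive_tool", "body": {"commands": [{"linear": [0.03,0.15,0],"angular": [0,0,0]},{"linear": [0.03,0.3,0],"angular": [0,0,0]},{"linear": [0.03,0.5,0],"angular": [0,0,0]},{"linear": [0.03,0.7,0],"angular": [0,0,0]},{"linear": [0.03,0.85,0],"angular": [0,0,0]},{"linear": [0.03,0.95,0],"angular": [0,0,0]},{"linear": [0.03,1.03,0],"angular": [0,0,0]},{"linear": [0.03,1.03,0],"angular": [0,0,0]}]}}

```text
time: 6.85
tcp_pos: [0.4146, 0.4485, 0.028]
orientation: [0.495, 0.869, -0.001, -0.0]
wrist_force: [-3.9, -1.9, 8.1]
finger_gap: 0.0563
grasp_force: 8.4
```

Emit:
{"method": "drive_tool", "body": {"commands": [{"linear": [0,0,0],"angular": [0,0,0]},{"linear": [0,0,0],"angular": [0,0,0]},{"linear": [0,0,0],"angular": [0,0,0]},{"linear": [0,0,0],"angular": [0,0,0]}], "claw": 0.6}}

```text
time: 7.25
tcp_pos: [0.414, 0.4482, 0.0282]
orientation: [0.495, 0.869, -0.001, -0.001]
wrist_force: [-8.4, -4.2, 14.0]
finger_gap: 0.0513
grasp_force: 11.8
```

Emit:
{"method": "drive_tool", "body": {"commands": [{"linear": [0,0,0],"angular": [0,0,0]},{"linear": [0,0,0],"angular": [0,0,0]},{"linear": [0,0,0],"angular": [0,0,0]},{"linear": [0,0,0],"angular": [0,0,0]}], "claw": 0.565}}

```text
time: 7.65
tcp_pos: [0.4138, 0.4481, 0.0283]
orientation: [0.495, 0.869, -0.001, -0.001]
wrist_force: [-9.2, -4.6, 16.2]
finger_gap: 0.049
grasp_force: 12.8
```

Emit:
{"method": "drive_tool", "body": {"commands": [{"linear": [0,0,-0.03],"angular": [0,0,0]},{"linear": [0,0,-0.06],"angular": [0,0,0]},{"linear": [0,0,-0.06],"angular": [0,0,0]}]}}

```text
time: 7.95
tcp_pos: [0.415, 0.4486, 0.0292]
orientation: [0.496, 0.869, -0.0, -0.0]
wrist_force: [1.3, -0.0, -0.7]
finger_gap: 0.0481
grasp_force: 7.7
```

Emit:
{"method": "drive_tool", "body": {"commands": [{"linear": [0,0,-0.01],"angular": [0,0,0]},{"linear": [0,0,-0.01],"angular": [0,0,0]},{"linear": [0,0,-0.01],"angular": [0,0,0]}], "claw": 0.555}}

```text
time: 8.25
tcp_pos: [0.4152, 0.4488, 0.0297]
orientation: [0.496, 0.868, -0.0, -0.0]
wrist_force: [0.9, 0.5, -0.9]
finger_gap: 0.0476
grasp_force: 7.8
```

Emit:
{"method": "drive_tool", "body": {"commands": [{"linear": [0,0,-0.01],"angular": [0,0,0]},{"linear": [0,0,-0.01],"angular": [0,0,0]},{"linear": [0,0,-0.01],"angular": [0,0,0]}], "claw": 0.548}}

```text
time: 8.55
tcp_pos: [0.4152, 0.4488, 0.0301]
orientation: [0.496, 0.868, 0.0, 0.0]
wrist_force: [-0.8, 0.3, -1.7]
finger_gap: 0.0465
grasp_force: 7.9
```

Emit:
{"method": "drive_tool", "body": {"commands": [{"linear": [0,0,0.01],"angular": [0,0,0]},{"linear": [0,0,0.01],"angular": [0,0,0]},{"linear": [0,0,0.01],"angular": [0,0,0]}], "claw": 0.541}}

```text
time: 8.85
tcp_pos: [0.4152, 0.4488, 0.0298]
orientation: [0.496, 0.868, 0.0, -0.0]
wrist_force: [0.0, -0.5, -1.6]
finger_gap: 0.0466
grasp_force: 8.1
```

Emit:
{"method": "drive_tool", "body": {"commands": [{"linear": [0,0,0],"angular": [0,0,0]},{"linear": [0,0,0],"angular": [0,0,0]},{"linear": [0,0,0],"angular": [0,0,0]}], "claw": 0.536}}

```text
time: 9.15
tcp_pos: [0.4152, 0.4488, 0.0298]
orientation: [0.496, 0.868, -0.0, 0.0]
wrist_force: [-0.0, 0.4, -0.6]
finger_gap: 0.0457
grasp_force: 8.2
```

Emit:
{"method": "drive_tool", "body": {"commands": [{"linear": [0,0,0],"angular": [0,0,0]},{"linear": [0,0,0],"angular": [0,0,0]},{"linear": [0,0,0],"angular": [0,0,0]}], "claw": 0.531}}

```text
time: 9.45
tcp_pos: [0.4153, 0.4488, 0.0298]
orientation: [0.496, 0.868, 0.0, 0.0]
wrist_force: [0.7, 0.5, -0.3]
finger_gap: 0.0455
grasp_force: 9.2
```

Emit:
{"method": "drive_tool", "body": {"commands": [{"linear": [0,0,0],"angular": [0,0,0]},{"linear": [0,0,0],"angular": [0,0,0]},{"linear": [0,0,0],"angular": [0,0,0]}], "claw": 0.526}}

```text
time: 9.75
tcp_pos: [0.4152, 0.4488, 0.0298]
orientation: [0.496, 0.868, 0.0, -0.0]
wrist_force: [-1.2, 0.0, -1.4]
finger_gap: 0.045
grasp_force: 11.8
```

Emit:
{"method": "drive_tool", "body": {"commands": [{"linear": [0,0,0],"angular": [0,0,0]},{"linear": [0,0,0],"angular": [0,0,0]},{"linear": [0,0,0],"angular": [0,0,0]},{"linear": [0,0,0],"angular": [0,0,0]}], "claw": 0.524}}

```text
time: 10.15
tcp_pos: [0.4153, 0.4488, 0.0298]
orientation: [0.496, 0.868, -0.0, -0.0]
wrist_force: [-0.4, -0.6, -0.1]
finger_gap: 0.0447
grasp_force: 12.8
```

Emit:
{"method": "drive_tool", "body": {"commands": [{"linear": [0,-0.04,0],"angular": [0,0,0]},{"linear": [0,-0.12,0],"angular": [0,0,0]},{"linear": [0,-0.24,0],"angular": [0,0,0]},{"linear": [0,-0.38,0],"angular": [0,0,0]},{"linear": [0,-0.52,0],"angular": [0,0,0]},{"linear": [0,-0.66,0],"angular": [0,0,0]},{"linear": [0,-0.8,0],"angular": [0,0,0]},{"linear": [0,-0.94,0],"angular": [0,0,0]},{"linear": [0,-1.04,0],"angular": [0,0,0]},{"linear": [0,-1.1,0],"angular": [0,0,0]},{"linear": [0,-1.1,0],"angular": [0,0,0]}]}}

```text
time: 11.25
tcp_pos: [0.3866, 0.4319, 0.0298]
orientation: [0.496, 0.868, -0.0, -0.0]
wrist_force: [-0.6, 0.5, -1.1]
finger_gap: 0.0448
grasp_force: 12.9
```

```bash
python3 - <<'E'
from h import *
s=arm.sense();a=arm.grab_frame("scene")
cv2.imwrite("pics/s4.png",a[:,:,::-1])
A=cv2.resize(a[165:265,250:390],(784,560),interpolation=cv2.INTER_CUBIC)
cv2.imwrite("pics/c6.png",A[:,:,::-1])
print(s["tcp_pos"],s["wrist_force"],s["finger_gap"],s["grasp_force"])
E
```

```text
[0.38659423 0.43192628 0.02977045] [-0.60157221  0.49136488 -1.08488837] 0.04483953572125422 12.906489372253418
```

View pics/c6.png

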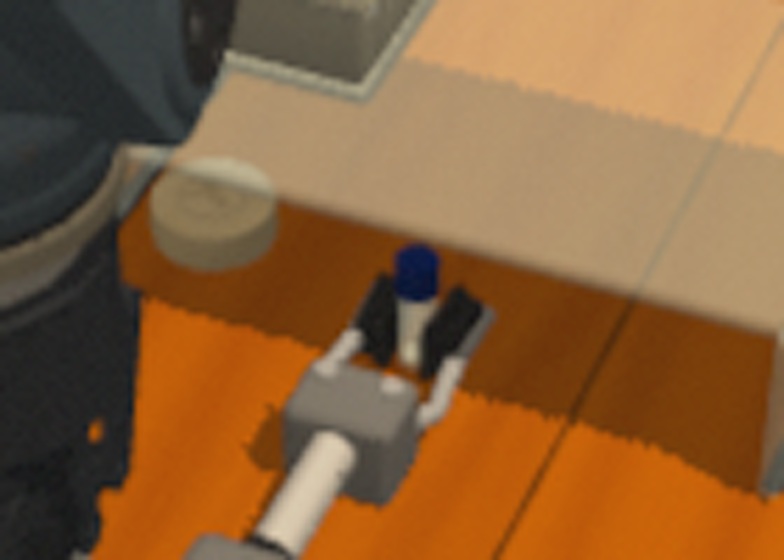

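The vial (blue cap at (417,270)) is held upright between the pads and moving out. Continuing.

Emit:
{"method": "drive_tool", "body": {"commands": [{"linear": [0,-0.06,0],"angular": [0,0,0]},{"linear": [0,-0.18,0],"angular": [0,0,0]},{"linear": [0,-0.36,0],"angular": [0,0,0]},{"linear": [0,-0.56,0],"angular": [0,0,0]},{"linear": [0,-0.76,0],"angular": [0,0,0]},{"linear": [0,-0.96,0],"angular": [0,0,0]},{"linear": [0,-1.16,0],"angular": [0,0,0]},{"linear": [0,-1.36,0],"angular": [0,0,0]},{"linear": [0,-1.56,0],"angular": [0,0,0]},{"linear": [0,-1.76,0],"angular": [0,0,0]},{"linear": [0,-1.9,0],"angular": [0,0,0]},{"linear": [0,-1.96,0],"angular": [0,0,0]}]}}

```text
time: 12.5
tcp_pos: [0.3358, 0.402, 0.0298]
orientation: [0.496, 0.868, -0.0, -0.0]
wrist_force: [0.8, 0.1, -1.3]
finger_gap: 0.0451
grasp_force: 12.5
```

Emit:
{"method": "drive_tool", "body": {"commands": [{"linear": [0,-0.06,0],"angular": [0,0,0]},{"linear": [0,-0.18,0],"angular": [0,0,0]},{"linear": [0,-0.36,0],"angular": [0,0,0]},{"linear": [0,-0.54,0],"angular": [0,0,0]},{"linear": [0,-0.7,0],"angular": [0,0,0]},{"linear": [0,-0.8,0],"angular": [0,0,0]},{"linear": [0,-0.85,0.01],"angular": [0,0,0]},{"linear": [0,-0.85,0.02],"angular": [0,0,0]},{"linear": [0,-0.85,0.02],"angular": [0,0,0]}]}}

```text
time: 13.4
tcp_pos: [0.3142, 0.3892, 0.0292]
orientation: [0.496, 0.868, -0.0, -0.0]
wrist_force: [-1.0, -0.5, 0.9]
finger_gap: 0.0452
grasp_force: 13.6
```

Emit:
{"method": "drive_tool", "body": {"commands": [{"linear": [0,0,0],"angular": [0,0,0]},{"linear": [0,0,0],"angular": [0,0,0]}], "claw": 0.532}}

```text
time: 13.6
tcp_pos: [0.3143, 0.3893, 0.0292]
orientation: [0.496, 0.868, 0.0, 0.0]
wrist_force: [0.5, 1.0, -0.8]
finger_gap: 0.0452
grasp_force: 9.8
```

Emit:
{"method": "drive_tool", "body": {"commands": [{"linear": [0,0.01,0],"angular": [0,0,0]},{"linear": [0,0.02,0],"angular": [0,0,0]},{"linear": [0,0.02,0],"angular": [0,0,0]}], "claw": 0.545}}

```text
time: 13.9
tcp_pos: [0.3147, 0.3895, 0.0291]
orientation: [0.496, 0.868, -0.0, -0.0]
wrist_force: [0.1, -0.5, -2.1]
finger_gap: 0.0464
grasp_force: 8.0
```

Emit:
{"method": "drive_tool", "body": {"commands": [{"linear": [0,0.03,0],"angular": [0,0,0]},{"linear": [0,0.06,0],"angular": [0,0,0]},{"linear": [0,0.08,0],"angular": [0,0,0]},{"linear": [0,0.08,0],"angular": [0,0,0]}], "claw": 0.6}}

```text
time: 14.3
tcp_pos: [0.3169, 0.3908, 0.0292]
orientation: [0.496, 0.868, 0.0, 0.0]
wrist_force: [-0.0, 0.0, -1.3]
finger_gap: 0.0516
grasp_force: 7.3
```

Emit:
{"method": "drive_tool", "body": {"commands": [{"linear": [0,0.03,0],"angular": [0,0,0]},{"linear": [0,0.06,0],"angular": [0,0,0]},{"linear": [0,0.1,0],"angular": [0,0,0]},{"linear": [0,0.1,0],"angular": [0,0,0]},{"linear": [0,0.1,0],"angular": [0,0,0]}], "claw": 0.68}}

```text
time: 14.8
tcp_pos: [0.3194, 0.3923, 0.0292]
orientation: [0.496, 0.868, -0.0, -0.0]
wrist_force: [-0.7, -0.1, -2.2]
finger_gap: 0.058
grasp_force: 6.3
```

```bash
python3 - <<'E'
from h import *
s=arm.sense();a=arm.grab_frame("scene")
A=cv2.resize(a[150:270,210:410],(800,480),interpolation=cv2.INTER_CUBIC)
cv2.imwrite("pics/c7.png",A[:,:,::-1])
print(s["tcp_pos"],s["wrist_force"],s["finger_gap"],s["grasp_force"])
E
```

```text
[0.31939932 0.3922618  0.02917516] [-0.71175059 -0.06839666 -2.15459595] 0.05801620518875245 6.2556930631399155
```

View pics/c7.png

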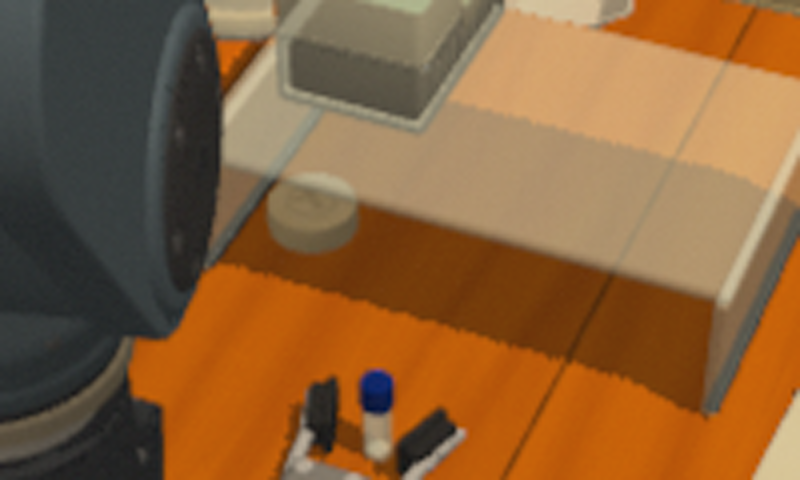

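The vial stands upright between the open jaws (cap at (377,390), foot at (378,458)), clear of the riser. I'll lower the reacher slightly, open fully and rise.

Emit:
{"method": "drive_tool", "body": {"commands": [{"linear": [0,0,0.02],"angular": [0,0,0]},{"linear": [0,0,0.04],"angular": [0,0,0]},{"linear": [0,0,0.04],"angular": [0,0,0]}]}}

```text
time: 15.15
tcp_pos: [0.3193, 0.3922, 0.0279]
orientation: [0.496, 0.868, -0.0, -0.0]
wrist_force: [-0.4, -0.6, -2.1]
finger_gap: 0.0579
grasp_force: 6.3
```

Emit:
{"method": "drive_tool", "body": {"commands": [{"linear": [0,0,0],"angular": [0,0,0]},{"linear": [0,0,0],"angular": [0,0,0]},{"linear": [0,0,0],"angular": [0,0,0]},{"linear": [0,0,0],"angular": [0,0,0]},{"linear": [0,0,0],"angular": [0,0,0]},{"linear": [0,0,0],"angular": [0,0,0]}], "claw": 1.0}}

```text
time: 15.75
tcp_pos: [0.3194, 0.3923, 0.028]
orientation: [0.496, 0.868, 0.0, 0.0]
wrist_force: [0.4, -0.7, -0.6]
finger_gap: 0.0855
grasp_force: 0.0
```

Emit:
{"method": "drive_tool", "body": {"commands": [{"linear": [0,0,-0.2],"angular": [0,0,0]},{"linear": [0,0,-0.6],"angular": [0,0,0]},{"linear": [0,0,-1.2],"angular": [0,0,0]},{"linear": [0,0,-2],"angular": [0,0,0]},{"linear": [0,0,-3],"angular": [0,0,0]},{"linear": [0,0,-4],"angular": [0,0,0]},{"linear": [0,0,-4.6],"angular": [0,0,0]},{"linear": [0,0,-4.6],"angular": [0,0,0]},{"linear": [0,0,-4.6],"angular": [0,0,0]}]}}

```text
time: 16.65
tcp_pos: [0.3193, 0.3922, 0.1663]
orientation: [0.496, 0.868, 0.0, 0.0]
wrist_force: [0.2, -0.7, 0.1]
finger_gap: 0.0852
grasp_force: 0.0
```

```bash
python3 - <<'E'
from h import *
s=arm.sense();a=arm.grab_frame("scene");w=arm.grab_frame("wrist")
A=np.vstack([cv2.resize(a[180:300,210:410],(500,300)),cv2.resize(w,(500,300))])
cv2.imwrite("pics/c8.png",A[:,:,::-1])
print(s["tcp_pos"],s["wrist_force"],s["finger_gap"],s["grasp_force"])
E
```

```text
[0.3192855  0.39217259 0.16633956] [ 0.20054522 -0.66585534  0.05008001] 0.08515052646456879 0.0
```

View pics/c8.png

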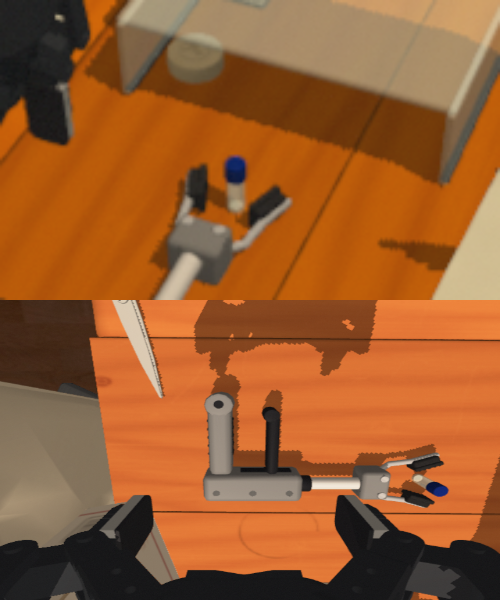

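The vial stands upright between the open jaws, about 65 mm in front of the edge. The reacher lies flat and the hand is clear.

```bash
python3 -c "
from cell import arm
print(arm.hand_in())"
```

```text
the job is handed in; nothing more can be done
None
```

The job is handed in, though no verdict came back: the vial was held gently, drawn out standing to about 65 mm in front of the riser and released upright, with the reacher lying flat, its jaws clear of the riser, and the lid apparently unmoved.

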